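Zero the portion counter and open the cleaner bottle

ROBOT

A 7-joint arm with a two-finger parallel gripper is mounted at the origin on the work surface. World frame = base frame: x ahead of the robot, y to its left, z up, the work surface at z = 0. Lengths are in m, angles in rad, forces in N, time in s.
With the tool pointing down it reaches from about 0.4 to 0.85 m from the base axis. Payload 4.5 kg.
Tool frame: the origin (TCP) lies midway between the tips of the shut fingers; the grasp point (between the pads) lies 19 mm behind it (r.pinch_z is the distance from the TCP to the grasp point, in m); x points along the fingers, z is the direction in which the jaws open and shut, and the axes are right-handed (so a half turn about x gives the same grasp; the last joint's range is limited). The gripper opens to 88 mm and grips with 3 to 60 N. Pads are 18 mm wide; open, the fingers measure 123 mm over their backs; the gripper's body (75 mm by 187 mm) begins 45 mm behind the grasp point.
Start: joints at [-1.084, 0.689, -0.195, 1.565, 0.157, 0.902, -0.215], TCP at [0.273, 0.562, 0.239] pointing down, gripper open.
Joint ranges: [-3.01, 3.01], [-0.46, 2.08], [-1.47, 1.51], [0.13, 2.56], [-1, 4.14], [0.04, 2.09], [-2.66, 2.66]. Speed limits (rad/s): [2.57, 2.57, 3.14, 3.14, 3.14, 3.14, 3.14].

INTERFACE

Orientations are given as a 3x3 rotation matrix whose columns are the frame's x, y, z axes.
In Python, from station import r, get_image, camera_info gives the robot as it stands. The module is installed in compiled form; this text tells all that it offers.
- The arm moves only by the shell command python3 -m inch 'ROWS' [FORCE]. ROWS is JSON, one flat list of numbers, 5 for each row, row after row: the shift along the tool's x, y, z in cm, then the turn about the tool's x in rad, then the finger opening in cm, from 0 to 8.81. A call has 1 to 20 rows; each row shifts and turns the commanded pose from where the row before left it, along the tool's axes as they then stand; what a row does not reach is not made up. A row lasts 1/10 s, in which the tool goes at most 50 mm and 8.59 degrees, less where a joint would pass 70% of its speed; a pose out of reach is approached as far as the arm can. A call with a gripper value outside its range is refused whole. The fingers move at their own pace and stop on an object; FORCE is the grip in N (left out, the last holds). Time passes only in rows, so rows that do not move let the fingers close. It gives the time, the measured TCP pose, the force and the opening at its end, in the units of the state.
- r.read_state(): the state, without advancing time (a new reading comes with each control period).
- get_image(name): name is "scene" or "side" or "wrist"; returns the picture (420x560x3 uint8, red, green, blue); there is no depth.
- camera_info(name): a dict with "fx", "fy", "cx", "cy" (pixels), "pose" (4x4, takes a point from camera to world coordinates). Camera axes: x right, y down, z forward; pixel columns grow to the right and rows downward; lengths in m; the calibration is good to about 2 mm. A picture is of the moment at which its call begins: read the wrist's pose just before it. camera_info takes no time and is no camera call; for the wrist camera it gives the pose at the moment of the call.
- r.job_done(): hands the job in, once; it reports no verdict.
The state is a dict: "time": time; "joint_pos": joint angles; "dq": joint speeds; "tau": joint torques, N m; "tcp_pos": TCP position; "eef_rot": TCP orientation; "ft_force": force on the tool from outside, world axes, zero at the start; "wrist_torque": the same for the moment, N m; "width": finger opening in m.
Only numpy, scipy, OpenCV 4.12 (cv2) and the standard library are available. Lean on these libraries where they do the work, as an engineer would, in place of code of your own. Each camera call takes 0.05 s, during which the arm holds its last target. There are 200 camera calls.

TASK

The cleaner bottle is about to be refilled: first turn the knob of the portion counter back to its zero stop and leave it there. Then press the bottle's push-and-turn safety cap down, twist it counterclockwise until it is free, and lift it straight up off the neck. Finish while still holding the cap, upright and still, with its lower edge 4 to 12 cm clear above the bottle's mouth and straight over it; do not shove the other things about.

Things in the scene. Friction and masses are not known exactly. Their poses are not given: they have to be found in the camera images.
- portion_counter: Fixed housing of the portion counter: grey box 100 x 100 mm, 30 mm high, with a round aluminium dial 88 mm across and a bar-shaped knob in the middle of its top. Origin: centre of its underside, on the counter top; z up. The longest, widest dial mark (zero) lies towards the housing's own -x side.
- reset_knob (a joint): Angle of the counter's knob in rad: 0 at the zero stop (a hard stop), growing as the knob turns clockwise seen from above, up to 2.0. To zero it, turn it counterclockwise seen from above until it stops. Turns about the housing's vertical axis with light friction (about 0.04 N m) and stays where it is left; within about 3 degrees (0.05 rad) of the stop counts as zero.
- knob_grip (a point): Point on the knob's axis at the height to grip it, 54 mm above the counter top. The knob is a black upright bar 46 mm long (this frame's x), 13 mm thick (y), from 30 to 65 mm above the counter top; a small white pointer sticks out of its foot at the -x end, up to 13 mm beyond the bar and only 6 mm high. This frame turns with the knob; at joint value 0 its axes are parallel to the housing's.
- cleaner_bottle: The round white cleaner bottle, 90 mm across, clamped in a steel foot 130 x 130 mm, 6 mm thick, that is screwed to the counter top: it cannot move or turn. Origin: centre of the foot's underside; z up. Its shoulder slopes up to the neck, which is 40 mm across or less from 139 mm up and ends 171 mm above the origin.
- bottle_mouth (a point): Centre of the bottle's mouth (top of the neck), 171 mm above the counter top, on the bottle's axis; axes as the bottle's. With the cap off, a black sprung rubber seal 24 mm across stands 11 mm above it.
- cap_center (a point): Centre, half-way up, of the grey ribbed safety cap: round, 60 mm across, 40 mm high, about 45 g, hollow from below (26 mm deep); z up along its axis. Locked on the bottle this point lies 2 mm above the bottle's mouth (173 mm above the counter top), with x parallel to the bottle's within 5 degrees. A spring pushes the cap up with about 4.5 N. It must rise 20 mm to be clear of the neck.
- cap_top (a point): Centre of the cap's flat top, 20 mm above cap_center. Pressed, the cap gives 1.1 N per mm, 8 mm at most (13 N). Down by over 4.5 mm (6 to 7 is good) it turns counterclockwise seen from above; turned 40 to 85 degrees (best 60) it lifts straight off. Released before 40 degrees it springs up locked. A stop ends the turn near 87 degrees; clockwise is blocked.
- coffee_pot: Loose aluminium coffee pot, 95 mm across, 165 mm high, handle reaching 87 mm out along its -x. Origin: centre of the underside. Bystander. Nearby, outside the working area at the far left, stands a fixed stack of two basins, 330 mm across and 150 mm high (190 mm at the clip on its rim).
- saucer: Loose white ceramic saucer, 140 mm across, 18 mm high. Origin: centre of the underside. Bystander.
- coffee_cup: Loose small glass, 62 mm across, 55 mm high, standing between counter and bottle. Origin: centre of the underside. Bystander.
- can_opener: Loose steel can opener lying flat, 130 mm long (x), 50 mm wide, 16 mm high. Origin: centre of the underside. Bystander.
- detergent_bottle: Loose slim white bottle with an ordinary narrow cap, 64 mm across, 190 mm high. Origin: centre of the underside. Bystander, not the one to open.
- spoon: Loose spoon, 180 mm long (x), lying flat, origin within its length. Bystander.
There are look-alikes about, which are no part of the job. Leave any yellow look-alike of the cleaner_bottle alone. Of the things that look like the portion_counter, the smaller one is meant.

How it is judged:
By the outcome, as a careful person would: the job done as asked, in the order asked, and still so for the second after the job is handed in, while the arm keeps its last pose, push and grip.
It also fails if it takes over 51 s, if anything falls off the work surface, if the arm or the gripper's body presses on something with over 40 N, if the wrist force passes 120 N, or if a joint passes its speed limit or range.

## Working session

There is one attempt and no reset: what is moved stays moved. The work goes in short steps, Python scripts to look and compute and a shell command to move; the robot and the scene stay as the last step left them, time stands still between calls to the robot, and variables do not carry over. Pictures are saved under pics/ and viewed, about 8 in all and at most 12, crops included, and the job is handed in when it is done.

```bash
mkdir -p pics; cat > h.py <<'E'
import numpy as np, cv2
from station import r, get_image, camera_info
def ci(n):
    c=camera_info(n); return np.array([[c['fx'],0,c['cx']],[0,c['fy'],c['cy']],[0,0,1]]),np.array(c['pose'])
def proj(n,p,c=None):
    K,T=c or ci(n); q=np.linalg.inv(T)@np.append(p,1); u=K@q[:3]; return u[:2]/u[2]
def ray(n,uv,c=None):
    K,T=c or ci(n); d=T[:3,:3]@np.linalg.inv(K)@[uv[0],uv[1],1]; return T[:3,3],d/np.linalg.norm(d)
def onz(n,uv,z,c=None):
    o,d=ray(n,uv,c); return o+d*(z-o[2])/d[2]
def tri(rs):
    A=sum(np.eye(3)-np.outer(d,d) for o,d in rs); b=sum((np.eye(3)-np.outer(d,d))@o for o,d in rs); return np.linalg.solve(A,b)
def snap(n,f,crop=None,k=1):
    im=get_image(n)[:,:,::-1]; cv2.imwrite('pics/raw_'+f,im)
    return im
E
python3 - <<'E'
from h import *
a=snap('scene','s0.png'); b=snap('side','d0.png'); w=snap('wrist','w0.png')
for n in('scene','side','wrist'): print(n,ci(n)[0][0,0],np.round(ci(n)[1],3).tolist())
cv2.imwrite('pics/a.png',a); cv2.imwrite('pics/b.png',b)
s=r.read_state(); print(s['tcp_pos'],np.round(s['eef_rot'],3),s['time'],s['width'],r.pinch_z,s['ft_force'])
E
```

```text
scene 435.4992655905271 [[-0.303, 0.822, -0.482, 1.186], [0.953, 0.254, -0.165, 0.219], [-0.013, -0.509, -0.861, 1.266], [0.0, 0.0, 0.0, 1.0]]
side 536.8082604006348 [[0.941, -0.238, 0.242, 0.149], [-0.34, -0.635, 0.694, -1.075], [-0.011, -0.735, -0.678, 1.204], [0.0, 0.0, 0.0, 1.0]]
wrist 314.1072038777005 [[0.437, 0.869, 0.231, 0.215], [0.899, -0.422, -0.113, 0.591], [-0.0, 0.257, -0.966, 0.383], [0.0, 0.0, 0.0, 1.0]]
[0.27324684 0.56157898 0.23811641] [[-0.    -0.899  0.437]
 [-0.001  0.437  0.899]
 [-1.    -0.    -0.001]] 0.15 0.08842903505359231 0.0187 [-0.37098069  0.35387263  0.2587789 ]
```

View pics/a.png

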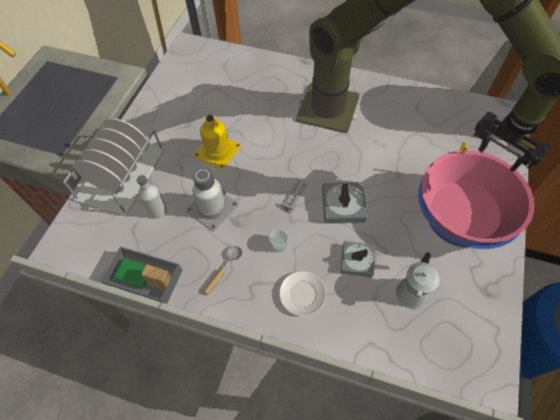

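View pics/b.png

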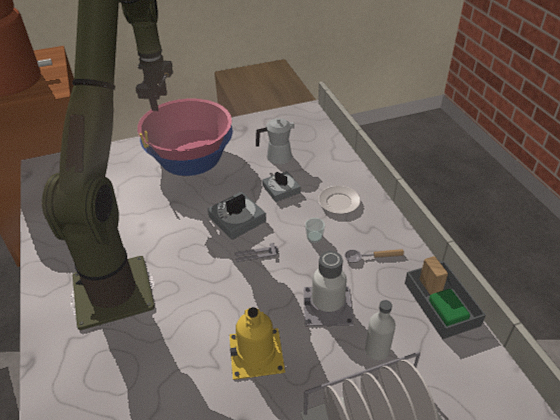

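Scene view: the portion counter is either the larger box at (345,202) or the smaller one at (358,258). For the bottle there is the yellow one at (213,140), the white one with the grey cap at (207,195), and the slim detergent bottle at (150,195). I choose the small counter (358,258) and the white bottle on its foot (207,195), and will check both in one enlarged crop.

```bash
python3 - <<'E'
import cv2,numpy as np
a=cv2.imread('pics/raw_s0.png');b=cv2.imread('pics/raw_d0.png')
def c(i,x,y,w=66,h=50): return cv2.resize(i[y:y+h,x:x+w],(396,300),interpolation=cv2.INTER_CUBIC)
cv2.imwrite('pics/c1.png',np.vstack([np.hstack([c(a,326,232),c(b,250,160)]),np.hstack([c(a,176,160,88,67),c(b,290,245,106,80)])]))
E
```

```text
(no output)
```

View pics/c1.png

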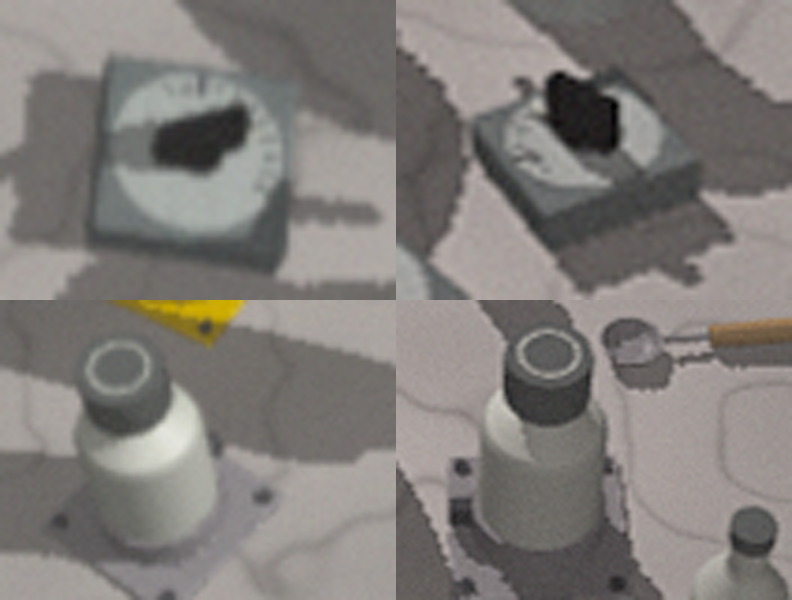

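Crop: the small counter has its widest zero mark at the top of the dial (scene ≈(359,246)), with the marks running clockwise to the right. The knob points right and slightly up, so it stands at about 1 rad. Its dial centre is at scene (359,257), side (281,182). The cap top's white ring has its centre at scene (202,175), side (331,260). Both choices match the descriptions.

```bash
python3 - <<'E'
from h import *
for nm,s,d in(('dial',(359,257.3),(281,182.5)),('cap',(202.2,174.9),(330.6,259.7))):
    print(nm,tri([ray('scene',s),ray('side',d)]))
print('dial z.03',onz('scene',(359,257.3),.03),onz('side',(281,182.5),.03))
print('captop z.193',onz('scene',(202.2,174.9),.193),onz('side',(330.6,259.7),.193))
z=onz('scene',(326+200/6,232+80/6),.03);print('zeromark',z)
for n,uv,h in(('glass s',(278,241),.0275),('pot s',(421,283),.1),('basin',(475,198),.15),('saucer',(303,294),.01),('opener',(291,197),.01),('bigcounter',(345,200),.03),('deterg',(150,195),.1)): print(n,onz('scene',uv,h))
E
```

```text
dial [0.59806292 0.25669542 0.0266022 ]
cap [ 0.55201601 -0.25685058  0.18956796]
dial z.03 [0.6006323  0.25597854 0.03      ] [0.59613736 0.25388909 0.03      ]
captop z.193 [ 0.55467685 -0.25571647  0.193     ] [ 0.55014387 -0.25906839  0.193     ]
zeromark [0.56059239 0.24803278 0.03      ]
glass s [6.20614865e-01 3.41942353e-04 2.75000000e-02]
pot s [0.65880178 0.43671588 0.1       ]
basin [0.3659758  0.54034438 0.15      ]
saucer [0.75761042 0.12327304 0.01      ]
opener [ 0.44216243 -0.01200917  0.01      ]
bigcounter [0.412293   0.16627105 0.03      ]
deterg [ 0.62041265 -0.42503809  0.1       ]
```

```bash
python3 -m inch '[0,-3.05,-0.95,0,8.8, 0,-3.05,-0.95,0,8.8, 0,-3.05,-0.95,0,8.8, 0,-3.05,-0.95,0,8.8, 0,-3.05,-0.95,0,8.8, 0,-3.05,-0.95,0,8.8, 0,-3.05,-0.95,0,8.8, 0,-3.05,-0.95,0,8.8, 0,-3.05,-0.95,0,8.8, 0,-3.05,-0.95,0,8.8, 0,-3.05,-0.95,0,8.8, 0,-3.05,-0.95,0,8.8, 0,-3.05,-0.95,0,8.8, 0,-3.05,-0.95,0,8.8, 0,0,0,0.1,8.8, 0,0,0,0.1,8.8, 0,0,0,0.1,8.8, 0,0,0,0.1,8.8, 0,0,0,0,8.8]'
python3 - <<'E'
from h import *
w=snap('wrist','w1.png'); s=r.read_state(); print(s['tcp_pos'],np.round(s['eef_rot'],3).tolist(),s['joint_pos'])
np.savez('w1',*ci('wrist'))
u=proj('wrist',(.598,.256,.04)); print(u)
x,y=np.clip(u-[80,60],0,[400,300]).astype(int);print(x,y)
cv2.imwrite('pics/w1c.png',cv2.resize(w[y:y+120,x:x+160],(800,600),interpolation=cv2.INTER_CUBIC))
E
```

```text
time: 2.05
tcp_pos: [0.5989, 0.2556, 0.2384]
eef_rot: [[-0.001, -0.658, 0.753], [-0.001, 0.753, 0.658], [-1.0, -0.0, -0.001]]
ft_force: [0.0, 0.2, -0.3]
width: 0.0879
[0.59898138 0.25561807 0.23841943] [[-0.0, -0.66, 0.752], [-0.001, 0.752, 0.66], [-1.0, -0.0, -0.001]] [-0.40807249  0.72364991 -0.12516857  1.48091848  0.10256773  0.94408417
  0.15783284]
[276.26144147 189.9638616 ]
196 129
```

View pics/w1c.png

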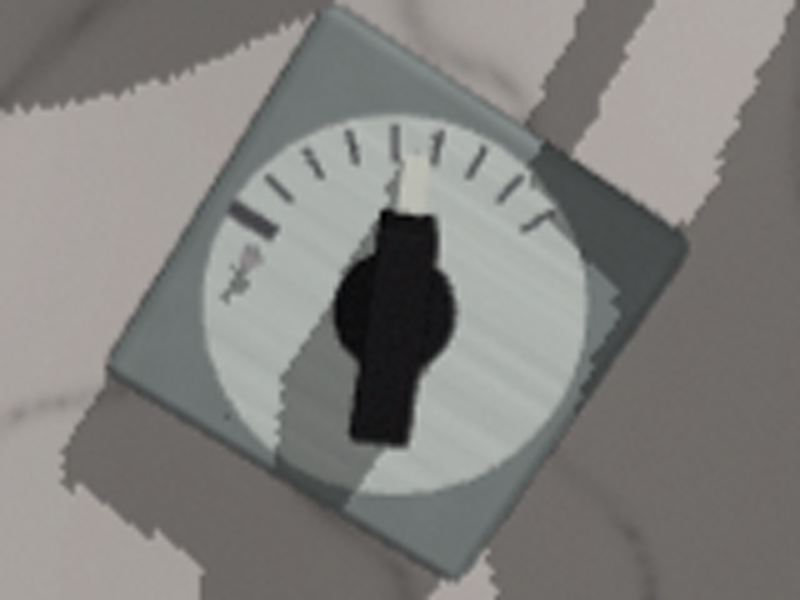

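The close crop shows the dial centre at (395,305), the wide zero mark at (253,222), the white pointer tip at (417,155), and the bar ends at (410,215) and (380,442). It is the small counter, with the knob about 1.1 rad clockwise from zero.

```bash
python3 - <<'E'
from h import *
f=np.load('w1.npz');c=(f['arr_0'],f['arr_1'])
P=lambda x,y,z:onz('w',(196+x/5,129+y/5),z,c)
d=P(395,305,.03); z0=P(253,222,.03); t=P(415,165,.036); b1=P(410,214,.065); b2=P(381,443,.065)
print('tri',tri([ray('w',(196+395/5,129+305/5),c),ray('scene',(359,257.3)),ray('side',(281,182.5))]))
ang=lambda v:np.degrees(np.arctan2(v[1],v[0]))
print(d,'zero',ang(z0-d),'ptr',ang(t-d),'bar',ang(b1-b2),np.linalg.norm(b1-b2),'barc',(b1+b2)/2)
R=r.read_state()['eef_rot']; e=d-r.read_state()['tcp_pos']; print('tool',R.T@e*100,'jaw yaw',ang(R[:,2]))
E
```

```text
tri [0.5981926  0.25506202 0.02803209]
[0.59816252 0.25358712 0.03      ] zero -169.41416440979432 ptr 123.37554524393155 bar 124.10125632429319 0.04856153615330004 barc [0.59758708 0.25467384 0.065     ]
tool [20.84208684 -0.09610779 -0.18091321] jaw yaw 41.26834720076091
```

```bash
python3 -m inch '[0,-0.1,-0.15,0.125,8.8, 2.5,0,0,0,8.8, 2.5,0,0,0,8.8, 2.5,0,0,0,8.8, 2.5,0,0,0,8.8, 2.5,0,0,0,8.8, 2.5,0,0,0,8.8, 2.5,0,0,0,8.8, 2.6,0,0,0,8.8, 0,0,0,0,8.8, 0,0,0,0,0, 0,0,0,0,0, 0,0,0,0,0, 0,0,0,0,0, 0,0,0,0,0, 0,0,0,0,0, 0,0,0,0,0, 0,0,0,0,0]' 15
```

```text
time: 3.9
tcp_pos: [0.5987, 0.2539, 0.0377]
eef_rot: [[-0.0, -0.559, 0.829], [0.0, 0.829, 0.559], [-1.0, 0.0, -0.0]]
ft_force: [-1.0, -0.3, 0.3]
width: 0.0262
```

```bash
python3 -m inch '[0,0,0,0,0, 0,0,0,0,0, 0,0,0,0,0, 0,0,0,0,0, 0,0,0,0,0]'
```

```text
time: 4.4
tcp_pos: [0.5972, 0.2527, 0.0375]
eef_rot: [[-0.003, -0.559, 0.829], [-0.002, 0.829, 0.559], [-1.0, 0.0, -0.004]]
ft_force: [-3.7, -2.4, 3.7]
width: 0.0129
```

```bash
python3 -m inch '[0,0,-0.15,0,0, 0,0,0,-0.13,0, 0,0,0,-0.13,0, 0,0,0,-0.13,0, 0,0,0,-0.13,0, 0,0,0,-0.13,0, 0,0,0,-0.13,0, 0,0,0,-0.13,0, 0,0,0,-0.13,0, 0,0,0,0,0]' 20
python3 -c "
from h import *
s=r.read_state();print(s['wrist_torque'],s['joint_pos'],np.degrees(np.arctan2(s['eef_rot'][1][2],s['eef_rot'][0][2])))"
```

```text
time: 5.4
tcp_pos: [0.5969, 0.2523, 0.0375]
eef_rot: [[-0.002, -0.998, -0.062], [-0.001, -0.062, 0.998], [-1.0, 0.002, -0.0]]
ft_force: [-2.3, -2.6, 2.3]
width: 0.0128
[-0.63693981  0.72565954  0.00601215] [-0.2974823   0.99921595 -0.32749685  1.60539297  0.48385005  0.62019128
  0.74912691] 93.5596115078933
```

```bash
for i in 1; do python3 -m inch '[0,0,0,-0.08,0, 0,0,0,-0.06,0, 0,0,0,0,0, 0,0,0,0,0]'; done
python3 -c "
from h import *
s=r.read_state();print(s['wrist_torque'],np.degrees(np.arctan2(s['eef_rot'][1][2],s['eef_rot'][0][2])))"
python3 -m inch '[0,0,0,-0.06,0, 0,0,0,-0.04,0, 0,0,0,0,0, 0,0,0,0,0]'
python3 -c "
from h import *
s=r.read_state();print(s['wrist_torque'],np.degrees(np.arctan2(s['eef_rot'][1][2],s['eef_rot'][0][2])))"
```

```text
time: 5.8
tcp_pos: [0.5971, 0.2523, 0.0375]
eef_rot: [[-0.001, -0.98, -0.197], [-0.001, -0.197, 0.98], [-1.0, 0.001, -0.001]]
ft_force: [-4.2, -3.4, 1.6]
width: 0.0133
[-0.60539173  0.80494552 -0.42474369] 101.34435097547876
time: 6.2
tcp_pos: [0.5975, 0.2524, 0.0375]
eef_rot: [[-0.0, -0.955, -0.295], [-0.001, -0.295, 0.955], [-1.0, 0.001, -0.001]]
ft_force: [-3.6, -4.5, -1.2]
width: 0.0143
[-0.70731088  0.60499088 -0.51147906] 107.18399503904212
```

```bash
python3 -m inch '[0,0,0,0,5, 0,0,0,0,5, 0,0,0,0,5, 0,0,0,0,5, 0,0,0,0,5, -2.5,0,0,0,8, -2.5,0,0,0,8, -2.5,0,0,0,8.8, -2.5,0,0,0,8.8, -2.5,0,0,0,8.8, -2.5,0,0,0,8.8, -2.5,0,0,0,8.8, -2.5,0,0,0,8.8, 0,0,0,0,8.8, 0,0,0,0,8.8]'
python3 - <<'E'
from h import *
w=snap('wrist','w2.png'); np.savez('w2',*ci('wrist'))
u=proj('wrist',(.598,.254,.04)); x,y=np.clip(u-[80,60],0,[400,300]).astype(int);print(x,y,r.read_state()['tcp_pos'])
cv2.imwrite('pics/w2c.png',cv2.resize(w[y:y+120,x:x+160],(800,600),interpolation=cv2.INTER_CUBIC))
E
```

```text
time: 7.7
tcp_pos: [0.5975, 0.2531, 0.2378]
eef_rot: [[0.001, -0.955, -0.298], [0.0, -0.298, 0.955], [-1.0, -0.001, -0.0]]
ft_force: [-0.4, 0.2, -1.5]
width: 0.0883
198 131 [0.59704038 0.25268894 0.23681789]
```

View pics/w2c.png

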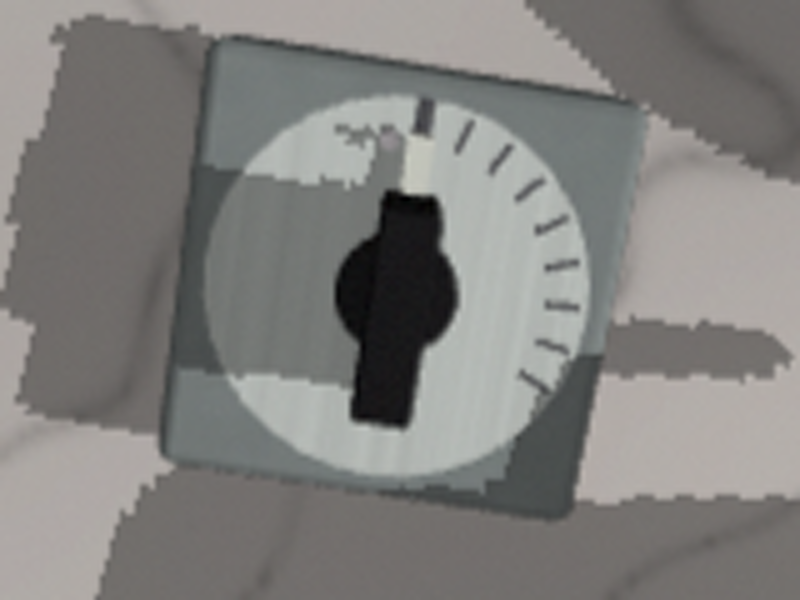

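Aligned: the pointer tip (418,165) lies on the line from the dial centre (398,285) to the zero mark (426,112), within about 1°. Next is the cap.

```bash
python3 -m inch '[-1,1.4,-3.4,0,8.8, -1,1.4,-3.4,0,8.8, -1,1.4,-3.4,0,8.8, -1,1.4,-3.4,0,8.8, 0,1.4,-3.4,0,8.8, 0,1.4,-3.4,0,8.8, 0,1.4,-3.4,0,8.8, 0,1.4,-3.4,0,8.8, 0,1.4,-3.4,0,8.8, 0,1.4,-3.4,0,8.8, 0,1.4,-3.4,0,8.8, 0,1.4,-3.4,0,8.8, 0,1.4,-3.4,0,8.8, 0,1.4,-3.4,0,8.8, 0,0,0,0.145,8.8, 0,0,0,0.145,8.8, 0,0,0,0.145,8.8, 0,0,0,0.145,8.8, 0,0,0,0.145,8.8, 0,0,0,0.145,8.8]' 
python3 -m inch '[0,0,0,0.145,8.8, 0,0,0,0.145,8.8, 0,0,0,0.145,8.8, 0,0,0,0.145,8.8, 0,0,0,0,8.8, 0,0,0,0,8.8]'
python3 - <<'E'
from h import *
w=snap('wrist','w3.png'); np.savez('w3',*ci('wrist')); print(r.read_state()['joint_pos'])
print(proj('wrist',(.552,-.2575,.193)))
print('yellow',onz('scene',(211,118),.193),onz('side',(252,312),.193),onz('scene',(217,152),.006))
cv2.imwrite('pics/w3c.png',cv2.resize(w,(800,600),interpolation=cv2.INTER_CUBIC))
E
```

```text
time: 9.75
tcp_pos: [0.5511, -0.2595, 0.2759]
eef_rot: [[-0.003, -0.84, 0.543], [0.001, 0.543, 0.84], [-1.0, 0.003, -0.001]]
ft_force: [0.2, 0.2, -0.6]
width: 0.0883
time: 10.35
tcp_pos: [0.5515, -0.2595, 0.2766]
eef_rot: [[-0.002, -0.414, 0.91], [0.0, 0.91, 0.414], [-1.0, 0.001, -0.002]]
ft_force: [0.1, 0.4, -0.1]
width: 0.0882
[ 0.45838885  0.62575477 -0.1663737   1.56685159  0.11860591  0.96049455
  0.6809063 ]
[277.96922724 217.42067534]
yellow [ 0.33810509 -0.31719618  0.193     ] [ 0.31742061 -0.34366841  0.193     ] [ 0.33536287 -0.32678883  0.006     ]
```

View pics/w3c.png

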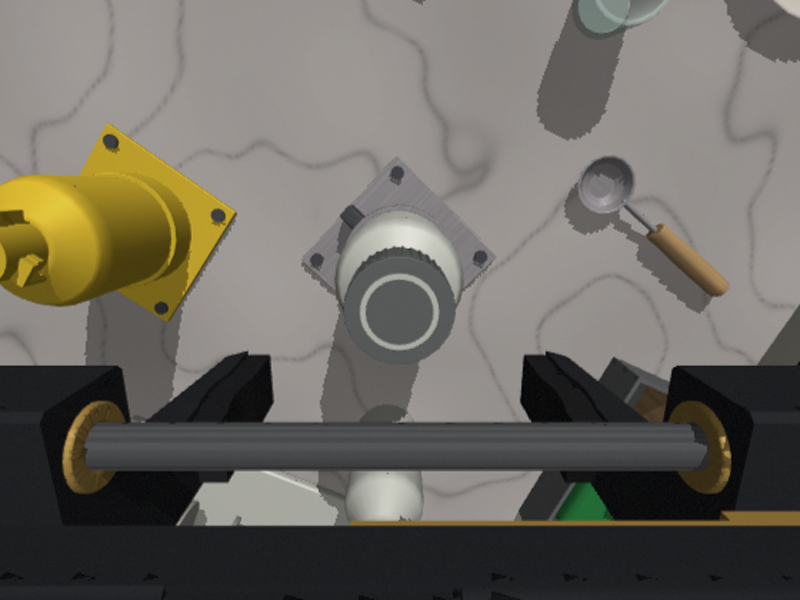

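The wrist view shows the cap's white ring centred at (400,312), i.e. raw pixel (280,218.4), midway between the fingers. It is the white bottle, with the yellow one well to the left.

```bash
python3 - <<'E'
from h import *
f=np.load('w3.npz');c=(f['arr_0'],f['arr_1'])
print(tri([ray('w',(280,218.4),c),ray('scene',(202.2,174.9)),ray('side',(330.6,259.7))]))
p=onz('w',(280,218.4),.193,c);s=r.read_state();print(p,s['eef_rot'].T@(p-s['tcp_pos'])*100)
E
```

```text
[ 0.55274038 -0.2573165   0.19027261]
[ 0.55371721 -0.25756424  0.193     ] [8.38191673 0.08541618 0.27820807]
```

```bash
python3 -m inch '[0,0.1,0.25,0,8.8, 2,0,0,0,8.8, 2,0,0,0,8.8, 2,0,0,0,8.8, 2,0,0,0,8.8, 2,0,0,0,8.8, 1.7,0,0,0,8.8, 0,0,0,0,8.8, 0,0,0,0,0, 0,0,0,0,0, 0,0,0,0,0, 0,0,0,0,0, 0,0,0,0,0, 0,0,0,0,0]' 40
```

```text
time: 11.8
tcp_pos: [0.5536, -0.2583, 0.1613]
eef_rot: [[-0.0, -0.41, 0.912], [-0.001, 0.912, 0.41], [-1.0, -0.001, -0.0]]
ft_force: [-1.9, -1.5, 4.9]
width: 0.058
```

```bash
python3 -m inch '[0.2,0,0,0,0, 0.2,0,0,0,0, 0.2,0,0,0,0, 0.1,0,0,0,0, 0,0,0,0,0, 0,0,0,0,0]'
```

```text
time: 12.4
tcp_pos: [0.5538, -0.2583, 0.1548]
eef_rot: [[0.0, -0.41, 0.912], [-0.001, 0.912, 0.41], [-1.0, -0.001, -0.0]]
ft_force: [-4.7, 0.3, 11.3]
width: 0.0581
```

```bash
python3 -m inch '[0,0,0,-0.1,0, 0,0,0,-0.1,0, 0,0,0,-0.1,0, 0,0,0,-0.1,0, 0,0,0,0,0]'
python3 -c "
from h import *
s=r.read_state();print(s['wrist_torque'],s['joint_pos'])"
python3 -m inch '[0,0,0,-0.12,0, 0,0,0,-0.12,0, 0,0,0,-0.12,0, 0,0,0,-0.12,0, 0,0,0,-0.12,0, 0,0,0,-0.08,0, 0,0,0,0,0]'
python3 -c "
from h import *
s=r.read_state();print(s['wrist_torque'],np.degrees(np.arctan2(s['eef_rot'][1][2],s['eef_rot'][0][2])))"
```

```text
time: 12.9
tcp_pos: [0.554, -0.258, 0.1549]
eef_rot: [[0.001, -0.735, 0.679], [-0.0, 0.679, 0.735], [-1.0, -0.001, 0.0]]
ft_force: [-3.6, -0.3, 11.5]
width: 0.0583
[-0.12868944  0.8499784   0.08703087] [ 0.50491465  0.78139862 -0.25761732  1.68459786  0.27878097  0.7109472
  0.93159739]
time: 13.6
tcp_pos: [0.5543, -0.2577, 0.1549]
eef_rot: [[0.001, -0.998, 0.066], [-0.0, 0.066, 0.998], [-1.0, -0.001, -0.0]]
ft_force: [-4.1, -0.3, 10.7]
width: 0.0581
[-0.07421874  0.79975712  0.08278244] 86.21656814217629
```

```bash
python3 -m inch '[-0.3,0,0,0,0, -0.3,0,0,0,0, -0.4,0,0,0,0, -0.5,0,0,0,0, -0.5,0,0,0,0, -0.5,0,0,0,0, -1,0,0,0,0, -1,0,0,0,0, -1,0,0,0,0, -1,0,0,0,0, -1,0,0,0,0, -1,0,0,0,0, -1,0,0,0,0, -0.6,0,0,0,0, 0,0,0,0,0, 0,0,0,0,0, 0,0,0,0,0]'
python3 - <<'E'
from h import *
a=snap('scene','s4.png');b=snap('side','d4.png')
c=lambda i,x,y:cv2.resize(i[y:y+150,x:x+100],(400,600),interpolation=cv2.INTER_CUBIC)
cv2.imwrite('pics/e.png',np.hstack([c(a,155,110),c(b,280,170)]))
for n in('scene','side'): print(n,[proj(n,(.5535,-.2575,z)).round(1) for z in(.171,.182,.251,.211)])
E
```

```text
time: 15.3
tcp_pos: [0.5535, -0.2577, 0.2541]
eef_rot: [[-0.001, -0.998, 0.068], [0.0, 0.068, 0.998], [-1.0, 0.001, 0.0]]
ft_force: [0.2, -0.0, -1.0]
width: 0.0581
scene [array([203.1, 178.6]), array([202.4, 176.5]), array([198.3, 163. ]), array([200.7, 171. ])]
side [array([331.2, 264.7]), array([331.4, 261.8]), array([332.7, 243. ]), array([331.9, 254.1])]
```

View pics/e.png

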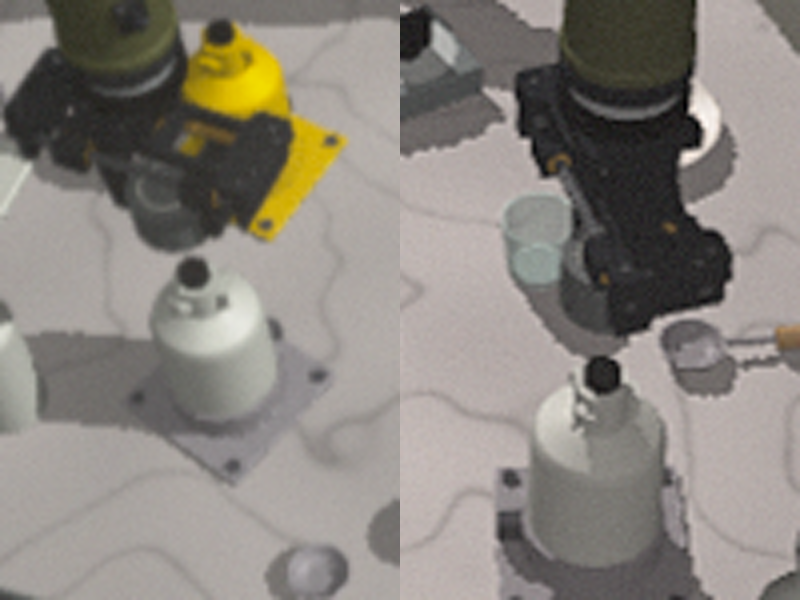

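The bottle is open: the neck and black seal show at scene (203,177) and side (331,261). The cap hangs level in the jaws straight over it, about 7.5 cm clear, and the neighbours stand where they were.

```bash
python3 -c "
from h import *
s=r.read_state();print(s['tcp_pos'],abs(s['dq']).max(),s['ft_force'],s['width'],s['time']);r.job_done()"
```

```text
[ 0.55360257 -0.25766581  0.25414202] 0.0021906507934905703 [ 1.18002445  0.33252392 -0.96062431] 0.05820895016261676 15.4
the job is handed in; nothing more can be done
```

The counter's knob is back at zero, and the cap is off the bottle and held above it. I handed the job in at 15.4 s of the 51 s allowed.

- **Knob:** I turned the smaller counter's knob counterclockwise about 67° until it hit the stop, at about 0.5 N m. The close picture after release showed its pointer within about 1° of the zero mark.
- **Cap:** I pressed it down about 6 mm (11 N), turned it 62° counterclockwise and lifted it straight up.
- **Final hold:** The arm was still and the jaws held the cap at 58 mm. The cap's lower edge was about 7.5 cm above the mouth, worked out from the arm's height. The two fixed cameras showed the cap level over the bare neck and seal. I judged its centring mainly from the arm's position, which was within about 1 mm of where it gripped the cap.
- **Surroundings:** In the last pictures the spoon, glass and yellow bottle stood undisturbed. The other bystanders were not rechecked up close, but the arm's path stayed above them.

The only disagreement was 3 to 5 mm between the two fixed cameras in the early position estimates, which a close wrist picture before each grasp settled. No check failed.

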